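# Arm the laser engraver with its safety key

## Task

Arm the laser engraver: take the key with the round bow out of the key stand and push it fully home into the key switch on top of the controller box (its pins are sticky, so wiggle a little if it hangs up). Then turn it a quarter turn clockwise, against the return spring, as far as it goes, and finish while still gripping the key and holding it turned: the switch springs back if you let go. Leave the other two keys in the stand where they are.

Things in the scene. Friction and masses are not known exactly. Their poses are not given: they have to be found in the camera images.
- key_round: The key to use: disc bow 36 mm across (black, 10 mm thick along x), centred 64 mm above the tip. Steel blade 4.5 (x) x 14 (y) x 32 mm long, nose tapered over 7 mm to 1.4 x 10; round neck 11 mm across, 32 to 46 mm above the tip. Origin: blade tip; z up to the bow. Fits either way round. Starts upright in a stand slot, tip on its floor, x across the row. About 30 g.
- key_square: A key to leave alone. Same blade and neck, but a smaller square bow 26 x 26 mm, 47 to 73 mm above the tip. Origin at the tip of the blade.
- key_tee: A key to leave alone. Same blade and neck, but a low cross-bar bow 46 mm wide and 13 mm high, 49.5 to 62.5 mm above the tip. Origin at the tip of the blade.
- key_stand: Fixed aluminium block, 44 mm (x) by 190 mm (y) by 40 mm high, on a flange 66 x 215 x 6 mm. Three upright slots, 6.5 x 16 mm and 32 mm deep, in a row at y = -62, 0 and 62 mm, long side along y; any key may stand in any slot. Keys lift straight out. Origin at the centre of the underside.
- controller: Fixed grey steel box, 140 mm (x) by 220 mm (y) by 62 mm high, left or right of the key stand. On its top: the key switch (40 mm to the +y side of the centre) and a mushroom stop button 93 mm above the table at y = -70 mm (not used). Origin at the centre of the underside.
- lock_mouth (a point): Centre of the key switch's face, a steel disc 32 mm across, 66 mm above the table; z up; does not turn with the switch. At rest the slot is 6 mm wide along this x and 15.6 mm long along this y, 30 mm deep; sloping lips widen its mouth by 2.5 mm on every side over the top 4 mm. With the key home its neck starts 2 mm above the face.
- slot_floor (a point): Centre of the slot's floor, 30 mm below lock_mouth: the key's tip stands here when fully home. Two hidden sprung pins, 12 and 19 mm below the face, reach into the slot from either side; passing them takes some 5 to 12 N of downward push (more if off-centre) and they shove the key sideways with up to 8 N; it goes easier with a small wiggle of some 0.05 rad.
- cylinder (a joint): Angle of the key switch in rad: 0 at rest (slot along the controller's y), growing as it turns clockwise seen from above, hard stop at 1.5. A spring turns it back, 0.03 N m at rest rising to 0.1 N m at the stop. The key has about 0.1 rad of play in the slot, so it must turn some 1.6 to 1.7 rad to bring the switch to its stop.

How it is judged:
By the outcome, as a careful person would: the job done as asked, in the order asked, and still so for the second after the job is handed in, while the arm keeps its last pose, push and grip.
It also fails if it takes over 54 s, if anything falls off the work surface, if the arm or the gripper's body presses on something with over 40 N, if the wrist force passes 120 N, or if a joint passes its speed limit or range.

## Robot

A 6-joint arm with a two-finger parallel gripper is mounted at the origin on the work surface. World frame = base frame: x ahead of the robot, y to its left, z up, the work surface at z = 0. Lengths are in m, angles in rad, forces in N, time in s.
With the tool pointing down it reaches from about 0.35 to 0.775 m from the base axis. Payload 7.3 kg.
Tool frame: the origin (TCP) lies at the centre of the arm's flange, where the gripper is bolted on; the fingertips stand 178 mm ahead of it and the grasp point (between the pads) lies 159 mm ahead of it; z points along the fingers, y is the line along which they close (so a half turn about z gives the same grasp; the last joint's range is limited). The gripper opens to 92 mm and grips with 3 to 60 N. Pads are 19 mm wide; open, the fingers measure 130 mm over their backs; the gripper's body (75 mm by 190 mm) begins 47 mm behind the grasp point.
Start: joints at [-1.495, 0.342, 1.524, -0, 1.275, -0.146], TCP at [0.116, -0.512, 0.405] pointing down, gripper open.
Joint ranges: [-2.53, 2.53], [-0.77, 2.02], [0.04, 2.7], [-1, 4.14], [0.28, 2.66], [-3.11, 3.11]. Speed limits (rad/s): [2.57, 2.57, 3.14, 3.14, 3.14, 3.14].

## Interface

Orientations are given as [roll, pitch, yaw] about the fixed x, y, z axes, in that order (R = Rz(yaw) Ry(pitch) Rx(roll)).
In Python, from cell import robot, camrig, status, hand_in gives the robot as it stands (robot), with the cameras (camrig), the readings (status) and the job as plain functions.
- The arm moves only by the shell command python3 drive.py 'ROWS' [OPENING] [FORCE]. ROWS is a JSON list of rows, 1 to 8 of them, each of 6 numbers: dx, dy, dz in m, then a rotation vector rx, ry, rz in rad; each row shifts and turns the commanded pose from where the row before left it, along the tool's axes as they then stand; what a row does not reach is not made up. A row lasts 1/12 s, in which the tool goes at most 0.0417 m and 0.125 rad, less where a joint would pass 70% of its speed; a pose out of reach is approached as far as the arm can. OPENING is the finger opening in m, set as the command begins (- or left out keeps the last). The fingers move at their own pace and stop on an object; FORCE is the grip in N (left out, the last holds). Time passes only in rows, so rows that do not move let the fingers close. It prints the time, the measured TCP pose, the force, the opening and the grip force at its end.
- status.observe(): the state, without advancing time (a new reading comes with each control period).
- camrig.read_camera(name): name is "side" or "top"; returns a dict with "image" (480x640x3 uint8, red, green, blue), "fx", "fy", "cx", "cy" (pixels), "k1" (the pictures are not rectified: a ray, as slopes to the right and down, at radius r is drawn at 1 + k1 r^2 times it, then the intrinsics apply), "pose" (4x4, takes a point from camera to world coordinates). Camera axes: x right, y down, z forward; pixel columns grow to the right and rows downward; lengths in m; the calibration is good to about 2 mm. A picture is of the moment at which its call begins. There is no depth.
- hand_in(): hands the job in; it is judged then, once.
The state is a dict: "time": time; "qpos": joint angles; "qvel": joint speeds; "joint_efforts": joint torques, N m; "tool_pos": TCP position; "tool_rot": TCP orientation; "contact_force": force on the tool from outside, world axes, zero at the start; "torque": the same for the moment, N m; "opening": finger opening in m; "grip_force": force on a finger pad.
Only numpy, scipy, OpenCV 4.12 (cv2) and the standard library are available. Lean on these libraries where they do the work, as an engineer would, in place of code of your own. Each camera call takes 0.05 s, during which the arm holds its last target. There are 200 camera calls.

## Working session

There is one attempt and no reset: what is moved stays moved. The work goes in short steps, Python scripts to look and compute and a shell command to move; the robot and the scene stay as the last step left them, time stands still between calls to the robot, and variables do not carry over. Pictures are saved under pics/ and viewed, at most 10 in all, crops included, and the job is handed in when it is done.

```bash
ls; mkdir -p pics
python3 - <<'E'
from cell import robot, camrig, status, hand_in
import cv2,numpy as np
for n in("top","side"):
    c=camrig.read_camera(n); cv2.imwrite(f"pics/{n}0.png",c["image"][:,:,::-1])
    print(n,c["fx"],c["fy"],c["cx"],c["cy"],c["k1"]);print(np.round(c["pose"],4))
print(status.observe())
E
```

```text
cell.py
drive.py
pics
top 547.7467052843235 547.7467052843235 322.31164267687615 240.98073632390376 -0.02208888944290966
[[-0.0221 -0.9908  0.1332  0.3586]
 [-0.9996  0.0239  0.0121  0.0129]
 [-0.0152 -0.1329 -0.991   1.1976]
 [ 0.      0.      0.      1.    ]]
side 579.2279947297806 579.2279947297806 317.9929463869266 239.81825158092332 -0.03170250991115479
[[-0.8263 -0.2692  0.4947  0.0202]
 [-0.5632  0.3986 -0.7239  0.7213]
 [-0.0023 -0.8768 -0.4809  0.5674]
 [ 0.      0.      0.      1.    ]]
{'time': 0.1, 'qpos': array([-1.49499433e+00,  3.42626408e-01,  1.52492025e+00, -1.15443681e-05,
        1.27539168e+00, -1.46010582e-01]), 'qvel': array([-7.35845498e-04, -1.47201566e-03, -3.08337771e-03,  2.46953847e-07,
        1.41132781e-03,  1.79703714e-04]), 'joint_efforts': array([ 1.63008372e-03, -4.32004058e+01, -2.44695014e+01,  7.19258236e-02,
        5.26417745e-02, -6.18128183e-05]), 'tool_pos': array([ 0.11550434, -0.51200977,  0.40412856]), 'tool_rot': array([-3.14025968e+00, -1.84864016e-04,  2.21815821e-01]), 'contact_force': array([-0.11101863, -0.27816729, -0.40811633]), 'torque': array([ 0.00926345, -0.00761611,  0.0325178 ]), 'grip_force': 0.0, 'opening': 0.09183766787910602}
```

View pics/top0.png

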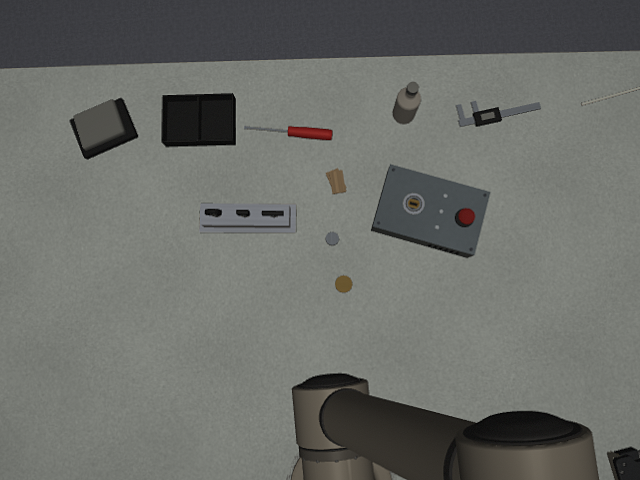

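View pics/side0.png

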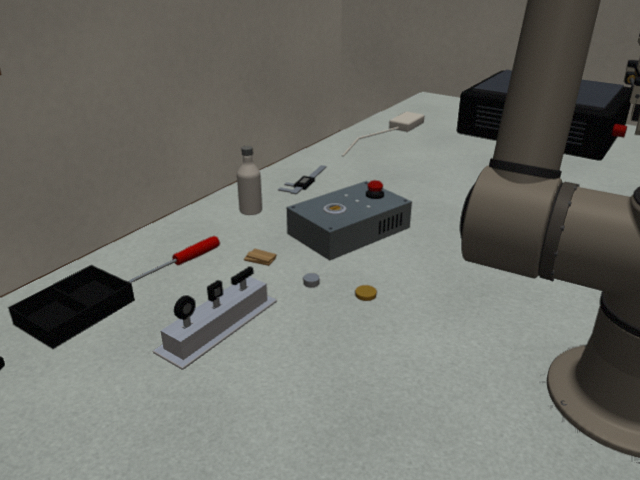

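The top view shows the stand around (248,217) with the round key in its left (+y) slot at (213,212), the square key at (243,213) and the tee at (272,213). The controller has its switch at (414,203) and the red button at (465,216). In the side view the round bow is at (184,307) and the switch at (334,209). I'll enlarge crops to measure.

Run:
```python
import cv2,numpy as np
t=cv2.imread("pics/top0.png");s=cv2.imread("pics/side0.png")
def g(im,x,y,w,h,k,step):
    o=cv2.resize(im[y:y+h,x:x+w],None,fx=k,fy=k,interpolation=cv2.INTER_CUBIC)
    o=cv2.convertScaleAbs(o,alpha=1.6)
    for u in range(x,x+w,step): cv2.putText(o,str(u),((u-x)*k,8),0,.3,(0,255,255));cv2.line(o,((u-x)*k,10),((u-x)*k,16),(0,255,255))
    for v in range(y,y+h,step): cv2.putText(o,str(v),(0,(v-y)*k+4),0,.3,(0,255,255));cv2.line(o,(22,(v-y)*k),(28,(v-y)*k),(0,255,255))
    return o
a=g(t,195,195,110,45,7,10); b=g(t,365,160,130,100,6,10)
cv2.imwrite("pics/c1.png",a);cv2.imwrite("pics/c2.png",b)
cv2.imwrite("pics/c3.png",np.vstack([g(s,150,260,130,105,5,10)]))
cv2.imwrite("pics/c4.png",g(s,280,170,140,90,5,10))
```

```text
(no output)
```

View pics/c1.png

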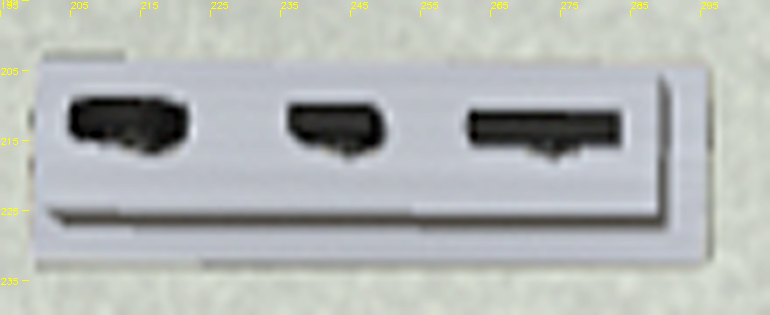

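View pics/c2.png

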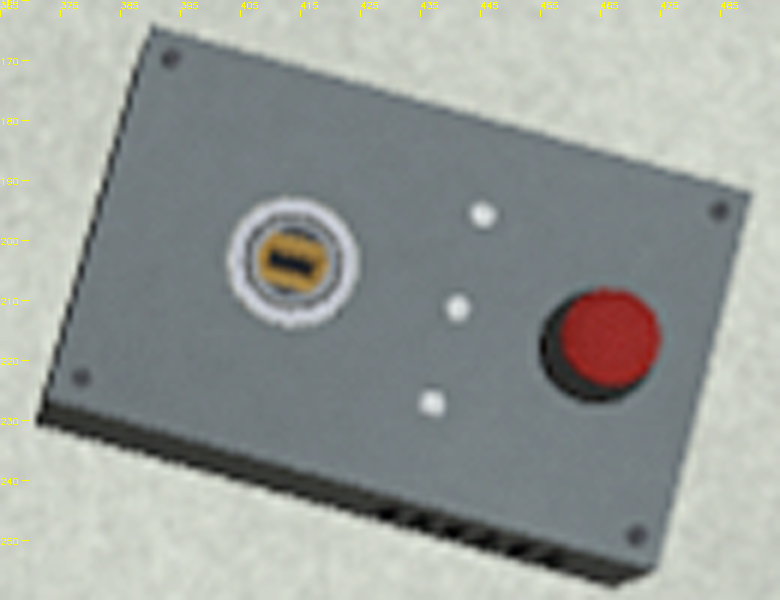

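View pics/c3.png

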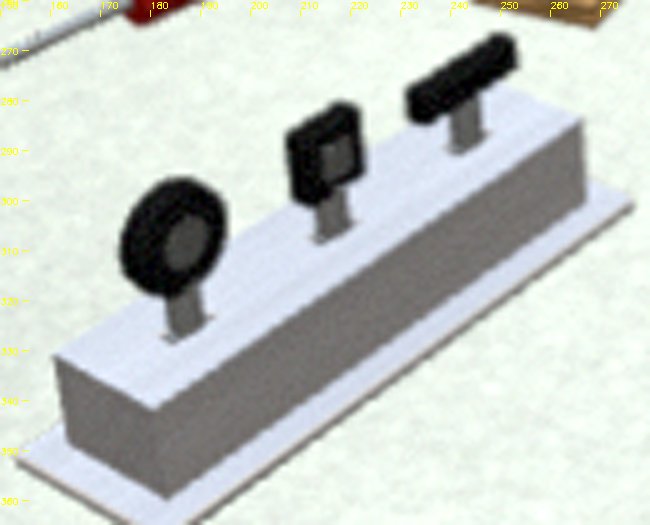

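View pics/c4.png

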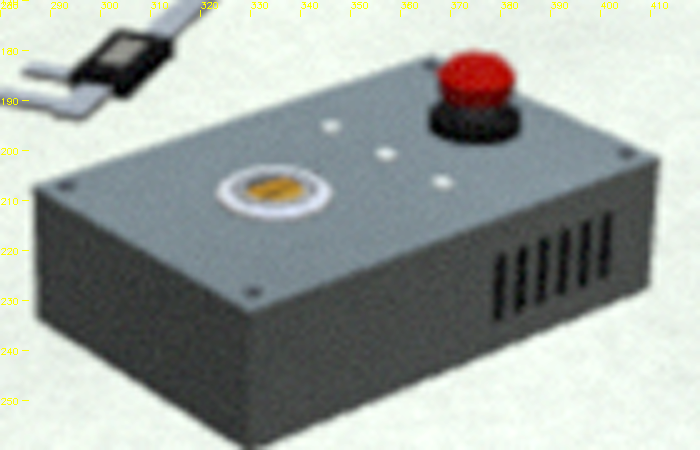

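Crops: in the top view, the stand flange corners are at about (200,233) and (296,232), the round bow silhouette centre is at about (213.4,212), and the switch disc centre is at (413.8,203.7) with the controller's top corners around it. In the side view, the round bow centre is at (184.8,307.6), the switch disc at (334.8,208.6), and the box and stand corners are sharp. Next I'll fit poses from both views.

```bash
cat > fit.py <<'E'
from cell import robot, camrig, status, hand_in
import numpy as np
from scipy.optimize import least_squares
C={n:camrig.read_camera(n) for n in("top","side")}
def proj(n,P):
    c=C[n];T=c["pose"];p=(np.asarray(P)-T[:3,3])@T[:3,:3]
    s=p[...,:2]/p[...,2:];s=s*(1+c["k1"]*(s**2).sum(-1,keepdims=True))
    return s*[c["fx"],c["fy"]]+[c["cx"],c["cy"]]
def place(q,L):
    L=np.asarray(L,float);c,s=np.cos(q[2]),np.sin(q[2])
    return np.c_[q[0]+c*L[:,0]-s*L[:,1],q[1]+s*L[:,0]+c*L[:,1],L[:,2]]
def full(org,k,pts): return np.array(org)+(np.array(pts)+.5)/k-.5
def tri(obs):
    r=least_squares(lambda P:np.concatenate([proj(n,P)-uv for n,uv in obs.items()]),[.55,0,.07])
    return r.x,r.fun
E
python3 - <<'E'
from fit import *
np.set_printoptions(precision=4,suppress=True)
def fit(name,obs,q0):
    for sel in (("top",),("side",),("top","side")):
        f=lambda q:np.concatenate([(proj(n,place(q,L))-uv).ravel() for n,L,uv in obs if n in sel])
        r=least_squares(f,q0,loss="soft_l1"); print(name,sel,r.x,"rms px",np.sqrt((f(r.x)**2).mean()),np.round(f(r.x),1) if len(sel)>1 else "")
    return r.x
T1=lambda p:full((195,195),7,p);T2=lambda p:full((365,160),6,p);S1=lambda p:full((150,260),5,p);S2=lambda p:full((280,170),5,p)
h=.04
st=fit("stand",[("top",[[-.033,.1075,.006],[-.033,-.1075,.006],[-.022,.095,h],[-.022,-.095,h]],T1([[35,266],[710,262],[50,210],[660,215]])),
 ("side",[[-.022,.095,h],[.022,.095,h],[-.022,-.095,h],[-.022,.095,.006],[-.033,-.1075,.006],[.033,.1075,.006]],S1([[155,410],[55,357],[582,122],[168,498],[633,206],[17,463]]))],[.55,.15,0])
h=.062
ct=fit("ctrl",[("top",[[.07,.11,h],[.07,-.11,h],[-.07,-.11,h],[-.07,.11,h],[0,.04,.066]],T2([[152,27],[751,193],[657,570],[45,400],[293,262]])),
 ("side",[[.07,.11,h],[-.07,.11,h],[-.07,-.11,h],[.07,-.11,h],[0,.04,.066]],S2([[35,188],[248,313],[658,158],[432,55],[274,193]]))],[.56,-.2,-.25])
print("slots",place(st,[[0,.062,.072],[0,0,.07],[0,-.062,.06]]))
print("bow",tri({"top":T1([128.5,122]),"side":S1([174,238])}))
print("lock fit",place(ct,[[0,.04,.066]]),"tri",tri({"top":T2([293,262]),"side":S2([274,193])}))
o=status.observe();print(o["tool_pos"],o["tool_rot"],o["time"])
E
```

```text
stand ('top',) [ 0.575   0.1909 -0.0251] rms px 0.4103562308926201 
stand ('side',) [ 0.5735  0.1951 -0.0244] rms px 0.8946315271805514 
stand ('top', 'side') [ 0.5748  0.1934 -0.0221] rms px 1.03053161962254 [-1.5 -0.  -0.8  0.3 -1.5  0.5 -0.5 -0.4  0.5 -0.2 -0.1 -0.6  0.1 -1.3
  0.6  0.5  0.5 -2.6 -0.8 -2.1]
ctrl ('top',) [ 0.5739 -0.2042 -0.3027] rms px 0.23987486361000893 
ctrl ('side',) [ 0.5724 -0.2006 -0.3037] rms px 0.4358985788126495 
ctrl ('top', 'side') [ 0.5739 -0.2036 -0.3032] rms px 0.525359426952936 [-0.7 -0.2  0.1 -0.1 -0.2  0.4 -0.3 -0.  -0.5  0.1 -0.7 -0.8  0.5 -0.5
  0.7 -0.6  0.1 -0.6  0.2 -1.3]
slots [[0.5762 0.2554 0.072 ]
 [0.5748 0.1934 0.07  ]
 [0.5735 0.1314 0.06  ]]
bow (array([0.5773, 0.2551, 0.0711]), array([-0.1711, -0.2096,  0.1851,  0.0387]))
lock fit [[ 0.5858 -0.1654  0.066 ]] tri (array([ 0.5869, -0.1669,  0.0623]), array([-0.044 , -0.0728,  0.0807,  0.0096]))
[ 0.1155 -0.5121  0.4043] [-3.1407 -0.0001  0.2218] 0.2
```

```bash
r='[0,0,0,0,0,-0.12]'
python3 drive.py '[[0,0,0,0,0,-0.12],[0,0,0,0,0,-0.12],[0,0,0,0,0,-0.12],[0,0,0,0,0,-0.12],[0,0,0,0,0,-0.12],[0,0,0,0,0,-0.12],[0,0,0,0,0,-0.12],[0,0,0,0,0,-0.12]]' 0.05 10
python3 drive.py '[[0,0,0,0,0,-0.122],[0,0,0,0,0,-0.122],[0,0,0,0,0,-0.122],[0,0.04,0,0,0,0],[0,0.04,0,0,0,0],[0,0.04,0,0,0,0],[0,0.04,0,0,0,0],[0,0.04,0,0,0,0]]'
python3 drive.py '[[0,0.04,0,0,0,0],[0,0.04,0,0,0,0],[0.038,0.009,0,0,0,0],[0.038,0.009,0,0,0,0],[0.038,0.009,0,0,0,0],[0.038,0.009,0,0,0,0],[0.038,0.009,0,0,0,0],[0.038,0.009,0,0,0,0]]'
```

```text
time: 0.87
tool_pos: [0.1155, -0.5121, 0.4045]
tool_rot: [-3.141, -0.0, 1.188]
contact_force: [0.3, 0.3, -0.7]
opening: 0.0505
grip_force: 0.0
time: 1.53
tool_pos: [0.3173, -0.5164, 0.4046]
tool_rot: [-3.141, -0.0, 1.547]
contact_force: [-0.3, -1.2, 1.1]
opening: 0.0499
grip_force: 0.0
time: 2.2
tool_pos: [0.4548, -0.29, 0.4045]
tool_rot: [-3.141, -0.0, 1.548]
contact_force: [0.9, -0.5, -0.1]
opening: 0.0499
grip_force: 0.0
```

```bash
python3 drive.py '[[0.039,0.008,0,0,0,0],[0.039,0.008,0,0,0,0],[0.039,0.008,0,0,0,0],[0.039,0.008,0,0,0,0],[0.039,0.008,0,0,0,0],[0.039,0.008,0,0,0,0],[0.039,0.008,0,0,0,0],[0.039,0.008,0,0,0,0]]'
python3 drive.py '[[0.039,0.008,0,0,0,0],[0.039,0.008,0,0,0,0],[0.039,0.008,0,0,0,0],[0.039,0.008,0,0,0,0],[0.039,0.008,0.02,0,0,0],[0.039,0.008,0.03,0,0,0],[0,0,0.03,0,0,0],[0,0,0.01,0,0,0]]'
```

```text
time: 2.87
tool_pos: [0.5258, 0.0206, 0.4047]
tool_rot: [-3.142, 0.0, 1.548]
contact_force: [0.6, -0.4, 0.5]
opening: 0.0502
grip_force: 0.0
time: 3.53
tool_pos: [0.5759, 0.2442, 0.3158]
tool_rot: [-3.134, 0.002, 1.551]
contact_force: [-0.1, -0.5, -0.1]
opening: 0.0502
grip_force: 0.0
```

```bash
cat > snap.py <<'E'
import sys,cv2
from cell import robot, camrig, status, hand_in
# snap.py name cam x y w h k
n,cam=sys.argv[1:3];x,y,w,h,k=map(int,sys.argv[3:])
im=camrig.read_camera(cam)["image"][y:y+h,x:x+w,::-1]
o=cv2.convertScaleAbs(cv2.resize(im,None,fx=k,fy=k,interpolation=cv2.INTER_CUBIC),alpha=1.8)
for i in range(0,w,10): cv2.putText(o,str(x+i),(i*k,8),0,.3,(0,0,255))
for i in range(0,h,10): cv2.putText(o,str(y+i),(0,i*k+4),0,.3,(0,0,255))
cv2.imwrite(f"pics/{n}.png",o)
o=status.observe();print({k:o[k].round(4) if hasattr(o[k],'round') else o[k] for k in("time","tool_pos","tool_rot","qpos")})
E
python3 snap.py s1 side 110 200 160 130 5
```

```text
{'time': 3.5833, 'tool_pos': array([0.5759, 0.2428, 0.3156]), 'tool_rot': array([-3.1328e+00,  3.1000e-03,  1.5493e+00]), 'qpos': array([ 2.7660e-01,  6.0200e-01,  1.3502e+00, -4.0000e-04,  1.1987e+00,
        2.9820e-01])}
```

View pics/s1.png

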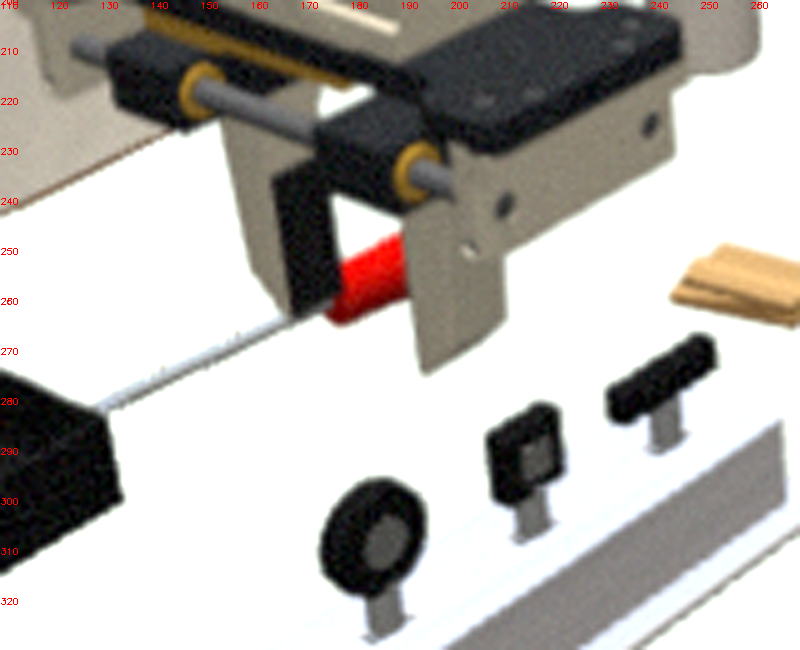

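The side view shows the open fingers above the round key. The near finger's tip has its back corners at (195,274.6) and (211,264), and the far pad's tip runs from (168,263.6) to (177.6,260). The round bow is still at (184.8,307.6). I'll check these against projections.

Run:
```python
from fit import *
o=status.observe();p=o["tool_pos"];print(p,o["time"])
from scipy.spatial.transform import Rotation as R
M=R.from_euler("xyz",o["tool_rot"])
for l in ([.0095,.025,.178],[-.0095,.025,.178],[.0095,-.044,.178],[-.0095,-.044,.178],[.0,-.044,.178]):
    print(l,proj("side",M.apply(l)+p).round(1))
```

```text
[0.57719927 0.24183857 0.32064485] 3.6833
[0.0095, 0.025, 0.178] [169.  259.4]
[-0.0095, 0.025, 0.178] [178.9 254. ]
[0.0095, -0.044, 0.178] [203.  274.2]
[-0.0095, -0.044, 0.178] [212.8 268.3]
[0.0, -0.044, 0.178] [207.9 271.2]
```

```bash
python3 drive.py '[[0.006,0,0,0,0,0],[0.006,0,0,0,0,0],[0,0,0,0,0,0],[0,0,0,0,0,0]]'
```

```text
time: 4.02
tool_pos: [0.5776, 0.2546, 0.3223]
tool_rot: [3.139, -0.001, 1.548]
contact_force: [-0.4, 0.0, -0.3]
opening: 0.0502
grip_force: 0.0
```

```bash
python3 drive.py '[[0,0,0.02,0,0,0],[0,0,0.02,0,0,0],[0,0,0.02,0,0,0],[0,0,0.02,0,0,0],[0,0,0.01,0,0,0],[0,0,0,0,0,0],[0,0,0,0,0,0],[0,0,0,0,0,0]]'
```

```text
time: 4.68
tool_pos: [0.578, 0.2546, 0.2324]
tool_rot: [3.139, -0.001, 1.548]
contact_force: [-0.4, 0.2, 0.6]
opening: 0.0496
grip_force: 0.0
```

```bash
python3 drive.py '[[0,0,0,0,0,0],[0,0,0,0,0,0],[0,0,0,0,0,0],[0,0,0,0,0,0],[0,0,0,0,0,0],[0,0,0,0,0,0],[0,0,0,0,0,0],[0,0,0,0,0,0]]' 0 30
python3 snap.py s2 side 110 210 160 130 5
```

```text
time: 5.35
tool_pos: [0.5774, 0.2545, 0.2309]
tool_rot: [3.142, 0.0, 1.548]
contact_force: [-0.5, 0.4, 0.1]
opening: 0.0101
grip_force: 30.0
{'time': 5.4, 'tool_pos': array([0.5774, 0.2545, 0.2309]), 'tool_rot': array([3.1416e+00, 1.0000e-04, 1.5478e+00]), 'qpos': array([ 2.9380e-01,  7.0280e-01,  1.4184e+00, -1.0000e-04,  1.0205e+00,
        3.1680e-01])}
```

View pics/s2.png

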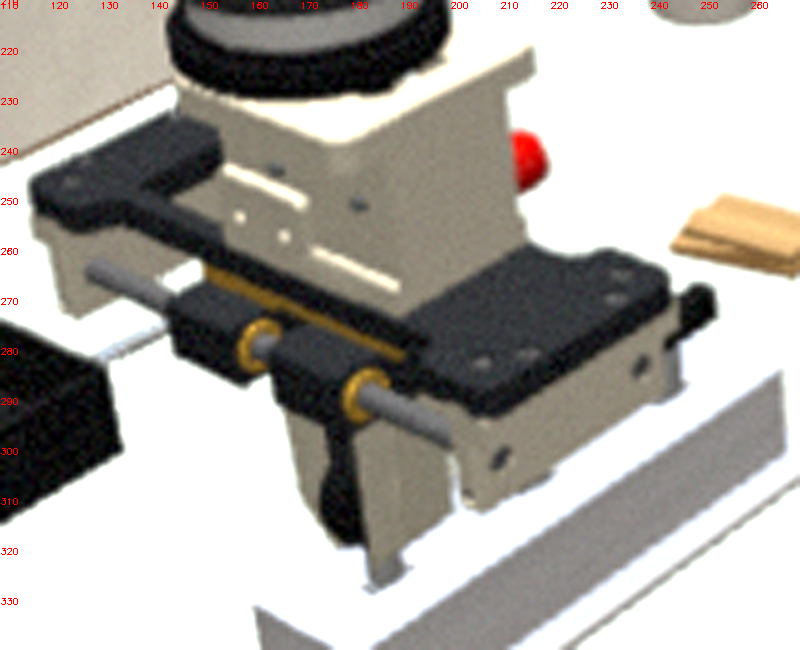

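The near finger covers the round bow, with the bow's left edge at (174–178,310). The opening is 10.1 mm, so the key is held across its thickness, and the other keys are untouched. Next: lift.

```bash
python3 drive.py '[[0,0,-0.01,0,0,0],[0,0,-0.01,0,0,0],[0,0,-0.015,0,0,0],[0,0,-0.015,0,0,0],[0,0,-0.02,0,0,0],[0,0,-0.02,0,0,0],[0,0,-0.02,0,0,0],[0,0,-0.01,0,0,0]]' 0 45
python3 drive.py '[[-0.03,0.0013,0,0,0,0],[-0.03,0.0013,0,0,0,0],[-0.03,0.0013,0,0,0,0],[-0.03,0.0013,0,0,0,0],[-0.03,0.0013,0,0,0,0],[-0.03,0.0013,0,0,0,0],[-0.03,0.0013,0,0,0,0],[-0.03,0.0013,0,0,0,0]]'
python3 drive.py '[[-0.03,0.0013,0,0,0,0],[-0.03,0.0013,0,0,0,0],[-0.03,0.0013,0,0,0,0],[-0.03,0.0013,0,0,0,0],[-0.03,0.0013,0,0,0,0],[-0.03,0.0013,0,0,0,0],[0,0,0,0,0,0.1],[0,0,0,0,0,0.1]]'
python3 drive.py '[[0,0,0,0,0,0.08],[0,0,0,0,0,0],[0,0,0,0,0,0],[0,0,0,0,0,0],[0,0,0,0,0,0]]'
```

```text
time: 6.07
tool_pos: [0.5776, 0.2546, 0.3549]
tool_rot: [3.137, -0.002, 1.548]
contact_force: [0.8, -0.5, 0.9]
opening: 0.0096
grip_force: 45.0
time: 6.73
tool_pos: [0.582, 0.0129, 0.3514]
tool_rot: [3.141, 0.0, 1.548]
contact_force: [0.5, -0.4, 0.0]
opening: 0.0099
grip_force: 45.0
time: 7.4
tool_pos: [0.5856, -0.1679, 0.351]
tool_rot: [-3.142, 0.0, 1.34]
contact_force: [0.3, -0.1, -0.4]
opening: 0.0096
grip_force: 45.0
time: 7.82
tool_pos: [0.586, -0.1656, 0.3511]
tool_rot: [3.142, 0.0, 1.27]
contact_force: [-0.1, 0.2, -0.6]
opening: 0.0098
grip_force: 45.0
```

```bash
python3 drive.py '[[0,0,0.02,0,0,0],[0,0,0.02,0,0,0],[0,0,0.01,0,0,0],[0,0,0,0,0,0],[0,0,0,0,0,0],[0,0,0,0,0,0],[0,0,0,0,0,0]]'
python3 snap.py s3 side 275 140 130 100 6
```

```text
time: 8.4
tool_pos: [0.5863, -0.1659, 0.3022]
tool_rot: [3.139, 0.0, 1.268]
contact_force: [0.4, 0.1, -0.4]
opening: 0.0095
grip_force: 45.0
{'time': 8.45, 'tool_pos': array([ 0.5863, -0.1659,  0.3021]), 'tool_rot': array([3.1395e+00, 3.0000e-04, 1.2680e+00]), 'qpos': array([-4.0150e-01,  5.8560e-01,  1.4215e+00, -1.0000e-04,  1.1324e+00,
       -9.8600e-02])}
```

View pics/s3.png

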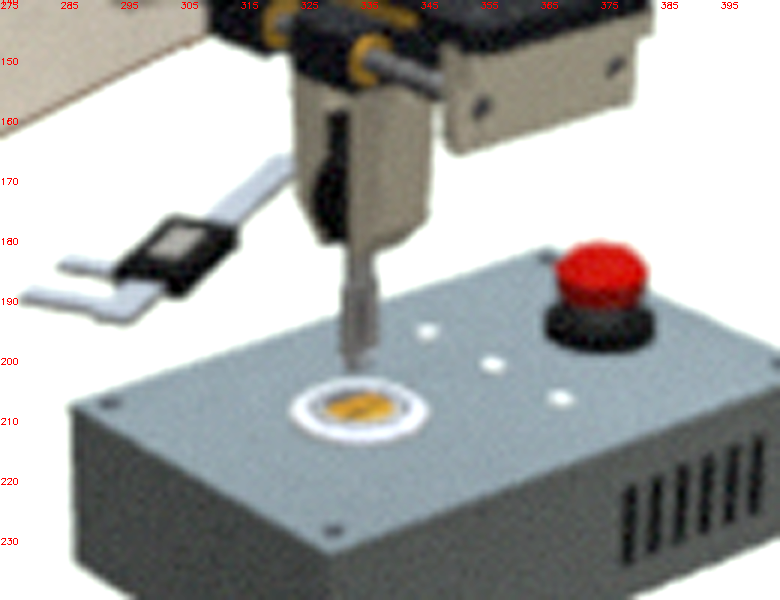

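The side view shows the key upright with its blade tip at about (334.0,201.3), above the switch disc centred at (334.6,208).

Run:
```python
from fit import *
p=np.array([.5863,-.1659,.0793])
for d in ([0,0,0],[0,0,-.0133],[.005,0,0],[0,.005,0]): print(d,proj("side",p+d).round(2))
print(status.observe()["tool_pos"])
```

```text
[0, 0, 0] [334.55 200.77]
[0, 0, -0.0133] [334.48 206.79]
[0.005, 0, 0] [332.46 200.19]
[0, 0.005, 0] [333.19 201.65]
[ 0.58609411 -0.1658702   0.30177524]
```

```bash
python3 drive.py '[[0,0,0.005,0,0,0],[0,0,0.004,0,0,0],[0,0,0.004,0,0,0],[0,0,0.003,0,0,0],[0,0,0.002,0,0,0],[0,0,0.002,0,0,0],[0,0,0,0,0,0],[0,0,0,0,0,0]]'
```

```text
time: 9.22
tool_pos: [0.586, -0.1658, 0.2808]
tool_rot: [-3.142, 0.0, 1.268]
contact_force: [-1.1, 0.1, -0.4]
opening: 0.0096
grip_force: 45.0
```

```bash
python3 drive.py '[[0,0,0.002,0,0,0],[0,0,0.001,0,0,0],[0,0,0,0,0,0],[0,0,0,0,0,0]]'
python3 drive.py '[[0,0,0.001,0,0,0.04],[0,0,0.001,0,0,-0.04],[0,0,0.001,0,0,-0.04],[0,0,0.001,0,0,0.04],[0,0,0,0,0,0]]'
```

```text
time: 9.55
tool_pos: [0.586, -0.1658, 0.278]
tool_rot: [3.141, 0.0, 1.268]
contact_force: [0.4, -0.0, -1.0]
opening: 0.0099
grip_force: 45.0
time: 9.97
tool_pos: [0.586, -0.1658, 0.2747]
tool_rot: [3.141, 0.0, 1.266]
contact_force: [-1.5, 0.7, 2.1]
opening: 0.01
grip_force: 45.0
```

```bash
python3 drive.py '[[0,0,0.001,0,0,0.05],[0,0,0.001,0,0,-0.05],[0,0,0.001,0,0,-0.05],[0,0,0.001,0,0,0.05],[0,0,0,0,0,0]]'
python3 drive.py '[[0,0,0.001,0,0,0.05],[0,0,0.001,0,0,-0.05],[0,0,0.001,0,0,-0.05],[0,0,0.001,0,0,0.05],[0,0,0,0,0,0]]'
```

```text
time: 10.38
tool_pos: [0.5863, -0.1659, 0.2714]
tool_rot: [3.139, 0.0, 1.266]
contact_force: [-0.4, 0.2, 6.4]
opening: 0.0098
grip_force: 45.0
time: 10.8
tool_pos: [0.5865, -0.166, 0.2672]
tool_rot: [3.138, 0.0, 1.266]
contact_force: [1.4, -0.9, 3.2]
opening: 0.0096
grip_force: 45.0
```

```bash
python3 drive.py '[[0,0,0.001,0,0,0.05],[0,0,0.001,0,0,-0.05],[0,0,0.001,0,0,-0.05],[0,0,0.001,0,0,0.05],[0,0,0.001,0,0,0],[0,0,0.001,0,0,0],[0,0,0,0,0,0]]'
python3 drive.py '[[0,0,0.001,0,0,0.03],[0,0,0.001,0,0,-0.03],[0,0,0.001,0,0,-0.03],[0,0,0.001,0,0,0.03],[0,0,0,0,0,0]]'
```

```text
time: 11.38
tool_pos: [0.5865, -0.166, 0.2607]
tool_rot: [3.139, 0.0, 1.269]
contact_force: [2.8, -0.7, 2.0]
opening: 0.0096
grip_force: 45.0
time: 11.8
tool_pos: [0.5865, -0.166, 0.2582]
tool_rot: [3.138, 0.0, 1.267]
contact_force: [-1.7, 0.7, 13.1]
opening: 0.0101
grip_force: 45.0
```

```bash
python3 drive.py '[[0,0,0.001,0,0,0.04],[0,0,0,0,0,-0.04],[0,0,0,0,0,-0.04],[0,0,0,0,0,0.04],[0,0,0,0,0,0]]' 0 55
python3 snap.py s4 side 285 150 100 75 8
```

```text
time: 12.22
tool_pos: [0.5864, -0.166, 0.2581]
tool_rot: [3.137, 0.001, 1.267]
contact_force: [-3.2, 0.1, 17.8]
opening: 0.0093
grip_force: 55.0
{'time': 12.2667, 'tool_pos': array([ 0.5864, -0.166 ,  0.2581]), 'tool_rot': array([3.1373e+00, 7.0000e-04, 1.2683e+00]), 'qpos': array([-4.0150e-01,  6.3500e-01,  1.4667e+00, -3.0000e-04,  1.0356e+00,
       -9.8800e-02])}
```

View pics/s4.png

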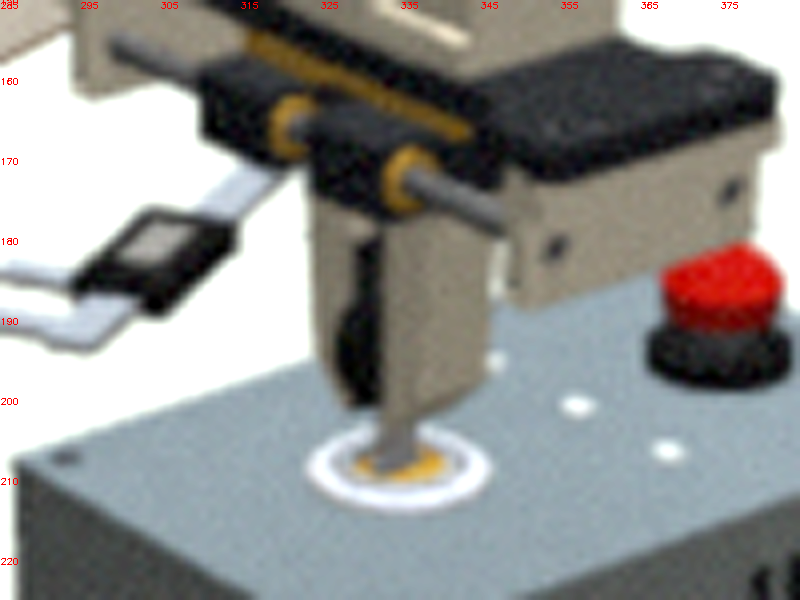

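The bow sits low and the neck meets the gold cylinder inside the disc at (335,207). z is stiff at 0.258 (0.2589 expected), so the key is home. I'll ease the push slightly and turn clockwise (+rz).

```bash
python3 drive.py '[[0,0,-0.001,0,0,0.05],[0,0,0,0,0,0.08],[0,0,0,0,0,0.08],[0,0,0,0,0,0.08],[0,0,0,0,0,0.08],[0,0,0,0,0,0.08],[0,0,0,0,0,0.08],[0,0,0,0,0,0.08]]'
python3 -c "
from cell import robot, camrig, status, hand_in;o=status.observe();print(o['torque'].round(3),o['contact_force'].round(1))"
```

```text
time: 12.93
tool_pos: [0.5865, -0.166, 0.2583]
tool_rot: [3.138, -0.002, 0.655]
contact_force: [-1.8, 0.2, 13.5]
opening: 0.0101
grip_force: 55.0
[-0.068  0.199  0.102] [-1.8  0.2 13.5]
```

```bash
python3 drive.py '[[0,0,0,0,0,0.08],[0,0,0,0,0,0.08],[0,0,0,0,0,0.08],[0,0,0,0,0,0.08],[0,0,0,0,0,0.08],[0,0,0,0,0,0.08],[0,0,0,0,0,0.08],[0,0,0,0,0,0.08]]'
python3 -c "
from cell import robot, camrig, status, hand_in;o=status.observe();print(o['torque'].round(3),o['contact_force'].round(1))"
python3 drive.py '[[0,0,0,0,0,0.08],[0,0,0,0,0,0.08],[0,0,0,0,0,0.08],[0,0,0,0,0,0.04],[0,0,0,0,0,0],[0,0,0,0,0,0]]'
python3 -c "
from cell import robot, camrig, status, hand_in;o=status.observe();print(o['torque'].round(3),o['contact_force'].round(1))"
```

```text
time: 13.6
tool_pos: [0.5865, -0.1661, 0.2583]
tool_rot: [3.139, -0.003, 0.015]
contact_force: [-2.2, 0.1, 12.5]
opening: 0.0095
grip_force: 55.0
[-0.156  0.31   0.076] [-2.2  0.1 12.5]
time: 14.1
tool_pos: [0.5864, -0.1662, 0.2582]
tool_rot: [3.14, -0.004, -0.261]
contact_force: [-1.5, -0.5, 12.8]
opening: 0.0096
grip_force: 55.0
[-0.192  0.378  0.037] [-1.5 -0.5 12.8]
```

```bash
python3 drive.py '[[0,0,0,0,0,0.03],[0,0,0,0,0,0.03],[0,0,0,0,0,0],[0,0,0,0,0,0]]'
python3 -c "
from cell import robot, camrig, status, hand_in;o=status.observe();print(o['torque'].round(3))"
python3 drive.py '[[0,0,0,0,0,0.03],[0,0,0,0,0,0.03],[0,0,0,0,0,0],[0,0,0,0,0,0]]'
python3 -c "
from cell import robot, camrig, status, hand_in;o=status.observe();print(o['torque'].round(3))"
```

```text
time: 14.43
tool_pos: [0.5864, -0.1661, 0.2583]
tool_rot: [3.141, -0.004, -0.321]
contact_force: [-1.6, -0.1, 13.6]
opening: 0.0099
grip_force: 55.0
[-0.062  0.32   0.091]
time: 14.77
tool_pos: [0.5864, -0.1661, 0.2583]
tool_rot: [3.141, -0.004, -0.381]
contact_force: [-1.4, 0.0, 13.2]
opening: 0.0097
grip_force: 55.0
[0.024 0.367 0.126]
```

```bash
python3 drive.py '[[0,0,0,0,0,0.03],[0,0,0,0,0,0.03],[0,0,0,0,0,0],[0,0,0,0,0,0]]'
python3 -c "
from cell import robot, camrig, status, hand_in;o=status.observe();print(o['torque'].round(3))"
python3 drive.py '[[0,0,0,0,0,0.03],[0,0,0,0,0,0.02],[0,0,0,0,0,0],[0,0,0,0,0,0]]'
python3 -c "
from cell import robot, camrig, status, hand_in;o=status.observe();print(o['torque'].round(3))"
```

```text
time: 15.1
tool_pos: [0.5865, -0.1661, 0.2582]
tool_rot: [3.141, -0.004, -0.44]
contact_force: [-1.8, -1.0, 12.9]
opening: 0.0096
grip_force: 55.1
[-0.003  0.354  0.431]
time: 15.43
tool_pos: [0.5863, -0.166, 0.2582]
tool_rot: [3.141, -0.003, -0.49]
contact_force: [-2.4, -0.5, 13.8]
opening: 0.0099
grip_force: 55.1
[0.059 0.555 0.461]
```

```bash
python3 drive.py '[[0,0,0,0,0,0],[0,0,0,0,0,0],[0,0,0,0,0,0],[0,0,0,0,0,0],[0,0,0,0,0,0],[0,0,0,0,0,0],[0,0,0,0,0,0],[0,0,0,0,0,0]]' 0 60
python3 -c "
from cell import robot, camrig, status, hand_in;o=status.observe();print(o['torque'].round(3))
if o['torque'][2]>.2 and o['opening']>.008: print(hand_in())"
```

```text
time: 16.1
tool_pos: [0.5863, -0.166, 0.2582]
tool_rot: [3.141, -0.003, -0.49]
contact_force: [-2.6, 0.5, 13.9]
opening: 0.0097
grip_force: 60.1
[0.006 0.496 0.428]
the job is handed in; nothing more can be done
None
```

I pushed the round key home and turned it clockwise about 1.75 rad to the stop, where the turning torque jumped from 0.13 to 0.43 N m. I handed the job in at 16 s, still gripping the key and holding it turned; the stop was judged from torque, not a picture, and the other two keys were not touched.

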